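# Find the free filter slot with a feeler gauge

### The arm

A 6-joint arm with a two-finger parallel gripper is mounted at the origin on the work surface. World frame = base frame: x ahead of the robot, y to its left, z up, the work surface at z = 0. Lengths are in mm, angles in rad, forces in N, time in s.
With the tool pointing down it reaches from about 350 to 775 mm from the base axis. Payload 7.3 kg.
Tool frame: the origin (TCP) lies between the finger pads; the fingertips stand 14 mm ahead of it and the grasp point (between the pads) lies 5 mm behind it; y points along the fingers, z is the direction in which the jaws open and shut, and the axes are right-handed (so a half turn about y gives the same grasp; the last joint's range is limited). The gripper opens to 92 mm and grips with 3 to 60 N. Pads are 19 mm wide; open, the fingers measure 130 mm over their backs; the gripper's body (75 mm by 190 mm) begins 47 mm behind the grasp point.
Start: joints at [-1.411, 0.342, 1.524, -0, 1.275, -0.146], TCP at [158.077, -500.657, 215.541] pointing down, gripper open.
Joint ranges: [-2.53, 2.53], [-0.77, 2.02], [0.04, 2.7], [-1, 4.14], [0.28, 2.66], [-3.11, 3.11]. Speed limits (rad/s): [2.57, 2.57, 3.14, 3.14, 3.14, 3.14].

### API

Orientations are given as [roll, pitch, yaw] about the fixed x, y, z axes, in that order (R = Rz(yaw) Ry(pitch) Rx(roll)).
In Python, from plant import bot, vision, order gives the robot as it stands.
- The arm moves only by the tool apply_moves, never from a script. Its argument "rows" is a list of rows, each a list of 3 entries, a list of its own where there are three numbers: the shift along the tool's x, y, z in cm, then the turn about the tool's y in rad, then the finger opening in cm, from 0 to 9.18. A call has 1 to 5 rows; each row is the pose to reach, as a shift and turn from the pose measured when the call began, along the tool's axes at that moment; what a row does not reach only later rows make up. A row lasts 1/8 s, in which the tool goes at most 62.5 mm and 10.7 degrees, less where a joint would pass 70% of its speed; a pose out of reach is approached as far as the arm can. A call with a gripper value outside its range is refused whole. The fingers move at their own pace and stop on an object; the grip force is fixed at half the most. Time passes only in rows, so rows that repeat a pose let the fingers close. It gives the time, the measured TCP pose, the force and the opening at its end, in the units of the state.
- bot.get_obs(): the state, without advancing time (a new reading comes with each control period).
- vision.capture(name): name is "side" or "top" or "wrist"; returns the picture (420x560x3 uint8, red, green, blue); there is no depth.
- vision.camera_info(name): a dict with "mtx" (3x3 intrinsics, pixels), "rvec" (rotation vector, rad) and "tvec" (3), from world to camera coordinates, as OpenCV has them. Camera axes: x right, y down, z forward; pixel columns grow to the right and rows downward; lengths in mm; the calibration is good to about 2 mm. A picture is of the moment at which its call begins: read the wrist's pose just before it. camera_info takes no time and is no camera call; for the wrist camera it gives the pose at the moment of the call.
- order.close_job(): hands the job in, once; it reports no verdict.
The state is a dict: "time": time; "joint_positions": joint angles; "dq": joint speeds; "tau": joint torques, N m; "tool_pos": TCP position; "tcp_rot": TCP orientation; "contact_force": force on the tool from outside, world axes, zero at the start; "moment": the same for the moment, N m; "grip_width": finger opening in mm.
Only numpy, scipy, OpenCV 4.12 (cv2) and the standard library are available. Lean on these libraries where they do the work, as an engineer would, in place of code of your own. Each camera call takes 0.05 s, during which the arm holds its last target.

### The job

Take the feeler gauge from its wooden stand and try its blade in each of the three slots on top of the grey microscope slider housing, in order, starting with the slot next to the lens tube: slide it gently down until it either goes fully home or jams on a stuck dust shutter. Never force it (stay well under 20 N), and leave the other things on the bench where they are. After trying all three, leave the gauge standing fully home in the one slot that takes it, and let go.

Things in the scene. Friction and masses are not known exactly. Their poses are not given: they have to be found in the camera images.
- gauge_handle (a point): Centre of the feeler gauge's black handle, 26 (x) x 18 (y) x 50 (z) mm; the gauge stands upright in the stand, about 0.12 kg. This point is 25 mm above the handle's flat underside, which is wider than the blade and rests on the stand (on the housing when fully home). z up along the gauge, x along the blade's width, y across its thickness. Grip across the 18 mm (y), from above.
- gauge_tip (a point): Middle of the lower end of the gauge's steel blade, 75 mm below the handle's centre along its z; same axes. The blade is 22 (x) x 4 (y) mm and 50 mm long below the handle. It is hidden in the stand at the start.
- stand: Fixed wooden block, 68 (x) x 50 (y) x 56 mm tall, with an upright slot 28 (x) x 8 (y) mm right through, that holds the gauge; origin at the centre of its underside, z up.
- housing: Fixed grey slider housing, 70 (x) x 130 (y) x 78 mm tall on a 100 x 150 x 6 mm steel base plate; a black lens tube (50 mm diameter, axis 42 mm up) sticks out on its +y end to 101 mm from the centre. Origin at the centre of its underside, z up. Its level top has three upright slots side by side, 36 mm apart along y, each with a dust shutter inside.
- slot1 (a point): Slot next to the lens tube, the first to try: centre of its mouth, level with the top face (78 mm up); axes as the housing's. Each slot is 28 mm long (x) and 6 mm wide (y), 12 mm at the mouth with 3 mm high 45 degree lead-ins, and has room for the whole 50 mm blade.
- slot2 (a point): Middle slot, the second to try: centre of its mouth, sizes as slot1. 18 mm below the top face of every slot is a dust shutter, alike to the eye. In one slot (any, drawn anew each time) it gives way with under 1 N, so the blade goes 50 mm down until the handle's underside meets the top face.
- slot3 (a point): Slot farthest from the lens tube, the third to try: centre of its mouth, sizes as slot1. In the two slots that do not take the blade the shutter, 18 mm down, is stuck: it springs down only about 1 mm per 1.5 N pressed on it and meets a hard stop after 12 mm; more than 20 N damages it.
- dropper1: amber glass dropper bottle with black cap, 26 mm diameter, 62 mm tall; a bystander, leave it where it is. Origin at its underside.
- dropper2: amber glass dropper bottle with paper label, 26 mm diameter, 62 mm tall; a bystander, leave it where it is. Origin at its underside.
- dish: shallow glass dish, 86 mm diameter, 14 mm tall; a bystander, leave it where it is. Origin at its underside.
- slidebox: grey plastic slide box, 85 x 60 x 32 mm; a bystander, leave it where it is. Origin at its underside.
- brush: small brush lying flat, 160 mm long; a bystander, leave it where it is. Origin at its underside.
- specimen: brown dome-shaped fossil specimen, 82 mm diameter, 44 mm tall; a bystander, leave it where it is. Origin at its underside.
- beaker: small glass beaker, 48 mm diameter, 45 mm tall; a bystander, leave it where it is. Origin at its underside.

How it is judged (in metres and radians):
On the way, in this order (a step that is already met when the one before it is completed fails the run):
1. the blade is tried in the slot next to the lens tube: its tip at least 16.5 mm below the top face, within 12 mm of the slot's centre (z of gauge_tip in the frame of slot1 below -0.0165 m and horizontal distance between gauge_tip and slot1 below 0.012 m), for 0.1 s.
2. the blade is tried in the slot in the middle: its tip at least 16.5 mm below the top face, within 12 mm of the slot's centre (z of gauge_tip in the frame of slot2 below -0.0165 m and horizontal distance between gauge_tip and slot2 below 0.012 m), for 0.1 s.
3. the blade is tried in the slot farthest from the lens tube: its tip at least 16.5 mm below the top face, within 12 mm of the slot's centre (z of gauge_tip in the frame of slot3 below -0.0165 m and horizontal distance between gauge_tip and slot3 below 0.012 m), for 0.1 s.
At the end, for the whole second after the job is handed in: The gauge stands at rest, released and within 0.12 rad of upright, in the one slot that takes it, its blade tip at least 47 mm below the housing's top face (handle's underside within 3 mm of it) (((z of gauge_tip in the frame of slot1 below -0.047 m and horizontal distance between gauge_tip and slot1 below 0.012 m) or (z of gauge_tip in the frame of slot2 below -0.047 m and horizontal distance between gauge_tip and slot2 below 0.012 m) or (z of gauge_tip in the frame of slot3 below -0.047 m and horizontal distance between gauge_tip and slot3 below 0.012 m)) and angle between gauge_tip's own z axis and vertical below 0.12 rad and linear speed of gauge below 0.01 m/s and contact force between the fingers and gauge below 0.05 N); the robot touches nothing.
It fails at once if the blade is forced: over 25 N between the gauge and the housing (contact force between gauge and housing above 25 N).
It fails at once if the blade is forced: over 20 N on a shutter (contact force between gauge and shutter_a above 20 N or contact force between gauge and shutter_b above 20 N or contact force between gauge and shutter_c above 20 N).
It fails at once if a bystander is moved more than 20 mm (distance of any of dropper1, dropper2, dish, slidebox, brush, specimen, beaker from where it was at the start of the episode above 0.02 m).
It also fails if it takes over 64 s, if anything falls off the work surface, if the arm or the gripper's body presses on something with over 40 N, if the wrist force passes 120 N, or if a joint passes its speed limit or range.

## Working session

There is one attempt and no reset: what is moved stays moved. The work goes in short steps, Python scripts to look and compute and a tool call to move; the robot and the scene stay as the last step left them, time stands still between calls to the robot, and variables do not carry over. Pictures are saved under pics/ and viewed, and the job is handed in when it is done.

Besides the shell and the picture viewer there is one more tool, called after "Emit:" as name([rows], argument=value, ...), one row to a line, values as JSON. apply_moves: Moves the arm, as the interface text tells. Its arguments: {"type":"object","properties":{"rows":{"type":"array","items":{"type":"array"}}},"required":["rows"]}

```bash
ls; mkdir -p pics
python3 - <<'E'
from plant import bot, vision, order
import cv2
print(bot.get_obs())
for n in ["side","top","wrist"]:
    im=vision.capture(n); cv2.imwrite(f"pics/{n}0.png",im[:,:,::-1]); print(n,vision.camera_info(n))
E
```

```text
pics
{'time': 0.0, 'joint_positions': array([-1.41099654e+00,  3.42728484e-01,  1.52504201e+00,  3.04353739e-05,
        1.27539483e+00, -1.46026604e-01]), 'dq': array([ 0.0012496 ,  0.00027025,  0.00116487, -0.00087908,  0.00263169,
        0.00153187]), 'tau': array([ 8.96060264e-04, -4.31234372e+01, -2.44217134e+01,  7.18402304e-02,
        5.59386739e-02, -1.10054689e-04]), 'tool_pos': array([ 158.01502543, -500.20061669,  214.83326951]), 'tcp_rot': array([-1.57234802e+00,  2.57629309e-04, -2.83577535e+00]), 'contact_force': array([ 0.41607625, -0.03604625,  0.78635036]), 'moment': array([-0.02825537,  0.00822496,  0.02096763]), 'grip_width': 91.89061097448305}
side {'mtx': array([[483.46913352,   0.        , 276.29845643],
       [  0.        , 483.46913352, 213.00723335],
       [  0.        ,   0.        ,   1.        ]]), 'rvec': array([ 0.20659977, -2.77039608,  1.35366981]), 'tvec': array([ 548.51657645,  101.94558098, 1335.61399838])}
top {'mtx': array([[421.93232467,   0.        , 278.78574004],
       [  0.        , 421.93232467, 211.01843659],
       [  0.        ,   0.        ,   1.        ]]), 'rvec': array([ 2.0912442 , -2.14407819,  0.18987954]), 'tvec': array([  27.59020911,  571.59766372, 1143.61677389])}
wrist {'mtx': array([[299.25757111,   0.        , 285.83760396],
       [  0.        , 299.25757111, 211.75486586],
       [  0.        ,   0.        ,   1.        ]]), 'rvec': array([-2.35482161,  1.72566791,  0.2299802 ]), 'tvec': array([-524.21566773,  -33.20542543,  389.53990884])}
```

View pics/side0.png

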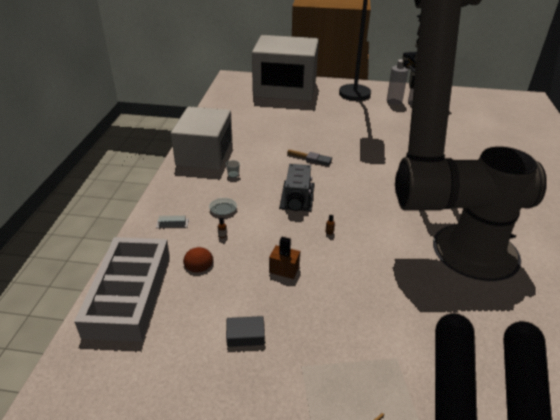

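View pics/top0.png

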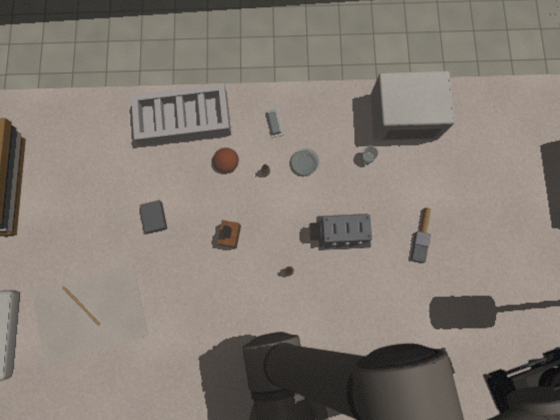

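View pics/wrist0.png

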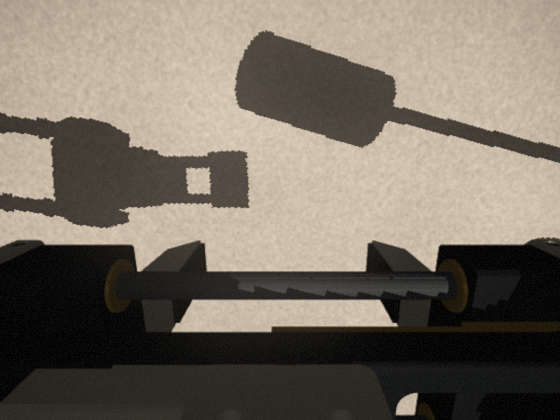

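The top view shows the stand with the gauge near (228,234). The housing is near (345,230), with the lens tube at its left end (313,232). I'll enlarge both views to measure them.

```bash
cat > h.py <<'E'
import numpy as np, cv2
from plant import bot, vision, order
def cam(n):
    c=vision.camera_info(n); R=cv2.Rodrigues(c["rvec"])[0]; return c["mtx"],R,c["tvec"].ravel()
def ray(c,uv):
    K,R,t=c; d=R.T@np.linalg.solve(K,[uv[0],uv[1],1.]); return -R.T@t,d/np.linalg.norm(d)
def onz(c,uv,z):
    o,d=ray(c,uv); return o+d*(z-o[2])/d[2]
def proj(c,p):
    K,R,t=c; q=K@(R@np.asarray(p,float)+t); return q[:2]/q[2]
E
python3 - <<'E'
import cv2
t=cv2.imread("pics/top0.png"); s=cv2.imread("pics/side0.png")
a=cv2.resize(t[205:265,205:385],None,fx=4.4,fy=4.4,interpolation=cv2.INTER_CUBIC)
b=cv2.resize(s[155:285,255:345],None,fx=4.5,fy=4.5,interpolation=cv2.INTER_CUBIC)
cv2.imwrite("pics/tc0.png",cv2.convertScaleAbs(a,alpha=1.8)); cv2.imwrite("pics/sc0.png",cv2.convertScaleAbs(b,alpha=1.8))
from h import *
c=cam("top"); d=cam("side")
for uv in [(228,234),(345,230),(313,232),(289,271),(265,170),(305,162),(420,240),(226,160)]: print(uv,onz(c,uv,70)[:2].round())
print(ray(c,(0,0))[0],ray(d,(0,0))[0])
E
```

```text
(228, 234) [508. 156.]
(345, 230) [ 511. -169.]
(313, 232) [507. -80.]
(289, 271) [402. -11.]
(265, 170) [689.  50.]
(305, 162) [710. -65.]
(420, 240) [ 478. -374.]
(226, 160) [722. 161.]
[ 347.13859159    4.17377194 1230.78097653] [ 413.30735291 1059.75672498  895.1093814 ]
```

View pics/tc0.png

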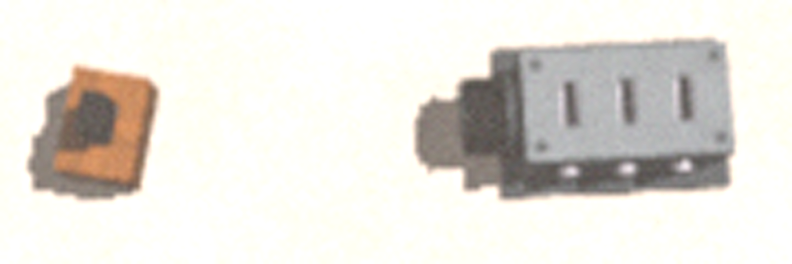

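View pics/sc0.png

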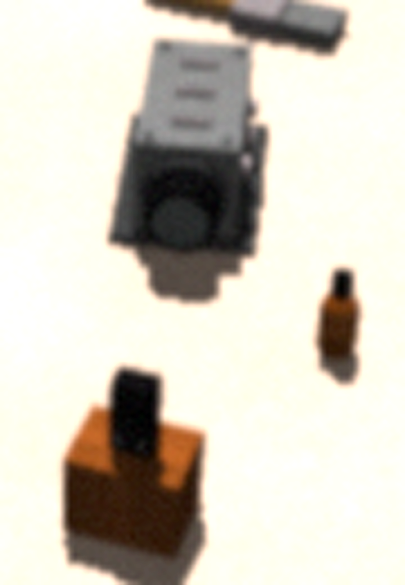

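```bash
cat >> h.py <<'E'
from scipy.spatial.transform import Rotation as Ro
def pose():
    o=bot.get_obs(); return o["tool_pos"],Ro.from_euler("xyz",o["tcp_rot"]).as_matrix(),o
def go(target,yaw=None):
    p,R,o=pose(); d=R.T@(np.asarray(target)-p)/10
    y=np.arctan2(R[1,0],R[0,0]); turn=0 if yaw is None else -((yaw-y+np.pi)%(2*np.pi)-np.pi)
    print("TCP",p.round(1),"yaw",y.round(4),"shift cm",d.round(2),"turn",np.round(turn,3),"dist",np.linalg.norm(d).round(2))
    return d,turn
E
python3 - <<'E'
from h import *
p,R,o=pose(); c=cam("wrist")
print(R.round(3)); C=ray(c,(0,0))[0]; print("cam in tool",(R.T@(C-p)).round(1),"axes in tool",(R.T@c[1].T).round(3))
go([490,-170,260],np.pi)
c=cam("top")
for uv in [(75,67),(158,78),(55,172),(95,92),(115,120),(80,140)]:
    print(uv,onz(c,(uv[0]/4.4+205-.39,uv[1]/4.4+205-.39),56)[:2].round(1))
for uv in [(571,104),(627,102),(685,98)]:
    print(uv,onz(c,(uv[0]/4.4+205-.39,uv[1]/4.4+205-.39),78)[:2].round(1))
E
```

```text
[[-0.954 -0.     0.301]
 [-0.301  0.001 -0.954]
 [-0.    -1.    -0.001]]
cam in tool [ -69.9 -169.5   -0.6] axes in tool [[-0.     0.965  0.262]
 [-0.001 -0.262  0.965]
 [ 1.    -0.     0.001]]
TCP [ 158.  -500.3  215. ] yaw -2.8358 shift cm [-41.6   -4.47 -21.51] turn 0.306 dist 47.05
(75, 67) [550.6 175.5]
(158, 78) [542.1 122.1]
(55, 172) [483.2 188.1]
(95, 92) [534.  162.6]
(115, 120) [515.6 149.8]
(80, 140) [503.3 172.2]
(571, 104) [ 515.2 -138.9]
(627, 102) [ 515.6 -173.9]
(685, 98) [ 517.2 -210.3]
```

```bash
python3 -c "
from h import *
go([450,-174,200],np.pi)"
```

```text
TCP [ 158.  -500.3  215. ] yaw -2.8358 shift cm [-37.67   1.53 -22.33] turn 0.306 dist 43.82
```

Emit:
apply_moves([
  [[-37.7,1.5,-22.3],0.306,9.18],
  [[-37.7,1.5,-22.3],0.306,9.18],
  [[-37.7,1.5,-22.3],0.306,9.18],
  [[-37.7,1.5,-22.3],0.306,9.18],
  [[-37.7,1.5,-22.3],0.306,9.18],
])

```text
time: 0.78
tool_pos: [365.6, -268.4, 204.7]
tcp_rot: [-1.572, -0.0, 3.141]
contact_force: [0.3, -0.6, -0.4]
grip_width: 91.8
```

```bash
python3 -c "
from h import *
go([450,-174,200],np.pi)"
```

```text
TCP [ 365.6 -268.4  204.7] yaw 3.1411 shift cm [-8.43  0.48 -9.44] turn -0.001 dist 12.67
```

Emit:
apply_moves([
  [[-8.4,0.5,-9.4],0.0,9.18],
  [[-8.4,0.5,-9.4],0.0,9.18],
  [[-8.4,0.5,-9.4],0.0,9.18],
  [[-8.4,0.5,-9.4],0.0,9.18],
])

```text
time: 1.27
tool_pos: [449.5, -174.2, 199.5]
tcp_rot: [-1.572, -0.001, -3.141]
contact_force: [0.3, 0.2, 0.4]
grip_width: 91.8
```

```bash
python3 -c "
from h import *
go([450,-174,200],np.pi)
im=vision.capture('wrist'); cv2.imwrite('pics/w1.png',im[:,:,::-1]); 
np.savez('w1.npz',im=im,K=cam('wrist')[0],R=cam('wrist')[1],t=cam('wrist')[2])"
```

```text
TCP [ 449.5 -174.2  199.5] yaw -3.1408 shift cm [-0.05 -0.05 -0.02] turn 0.001 dist 0.07
```

View pics/w1.png

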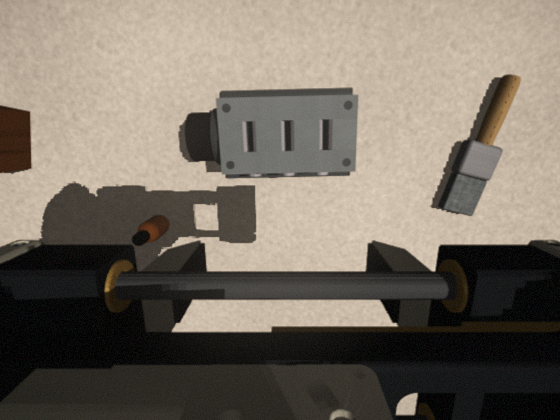

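Wrist view: the housing top spans about (218-357, 95-175), with the slots near (249,136), (287,136) and (325,135). The lens tube is on the left. I'll measure these more finely.

Run:
```python
from h import *
z=np.load('w1.npz'); im=z['im']; c=(z['K'],z['R'],z['t'])
g=cv2.cvtColor(im,cv2.COLOR_RGB2GRAY)
print(g[130,205:370:2]); print(g[80:190:2,268]); 
for r in (128,136,142): print(r,g[r,238:340])
for q in (247,251,287,325): print(q,g[110:160,q])
cr=cv2.resize(im[80:190,175:370,::-1],None,fx=4.1,fy=4.1,interpolation=cv2.INTER_CUBIC)
cv2.imwrite('pics/w1c.png',cv2.convertScaleAbs(cr,alpha=1.5))
```

```text
[ 36  34  39  66  65  65  52 112 113 116 115 115 110 114 114 117 112 115
 114 149 153  62  38  40  88 101 117 114 115 114 116 113 113 117 117 118
 113 112 144 149  48  38  36  81  94 116 118 115 120 116 118 119 119 119
 121 117 116 132 159  54  40  41  81  90 116 119 117 120 121 123 125 122
 124 125 122 121 181 193 190 193 195 187 188]
[182 185 188 191 191  89  74  68  90 119 116 118 120 118 117 114 119 116
 117 116 119 115 116 117 116 114 122 116 116 117 116 117 114 109 112 110
 117 118 112 116 113 114 118 113 116 119 121  48  68 176 195 193 191 197
 193]
128 [114 115 108 114 130 152 161 149 106  61  45  37  37  38  58  82  91  98
 111 118 114 117 118 115 117 118 116 113 119 118 116 117 122 112 117 116
 115 113 120 111 117 114 120 143 157 153 101  51  38  37  40  37  54  78
  92  96 109 116 114 115 117 118 118 115 119 122 118 115 121 120 113 119
 119 116 120 118 117 121 122 115 120 129 148 152 109  55  42  37  40  43
  58  79  90  88 104 116 118 120 120 120 121 119]
136 [111 117 115 112 123 142 155 155 127  78  50  34  35  34  44  75  87  93
 107 113 115 112 113 118 118 120 114 117 
[... 851 characters left out ...]
92  96 100 100 102
 104 110 113 116 115 103 113 109 116 115 113 117 115 115]
251 [122 118 113 116 116 114 113 114 113 117 115  66  43  39  40  40  36  44
  38  43  40  32  39  41  32  38  34  37  37  36  38  37  36  34  36  35
  33  35  39  34  38  60 102 113 114 115 111 116 116 112]
287 [118 117 117 115 117 121 120 120 123 115  72  45  38  41  40  41  40  40
  37  42  38  38  38  43  36  40  37  38  39  35  37  42  35  35  35  34
  35  35  34  40  57  99 119 118 113 115 115 116 117 114]
325 [115 117 118 119 115 119 122 116 118  80  47  42  40  40  45  41  40  39
  37  42  40  35  40  45  46  40  39  40  41  45  40  47  41  42  40  40
  41  39  43  53 100 120 112 114 116 119 117 120 118 118]
```

View pics/w1c.png

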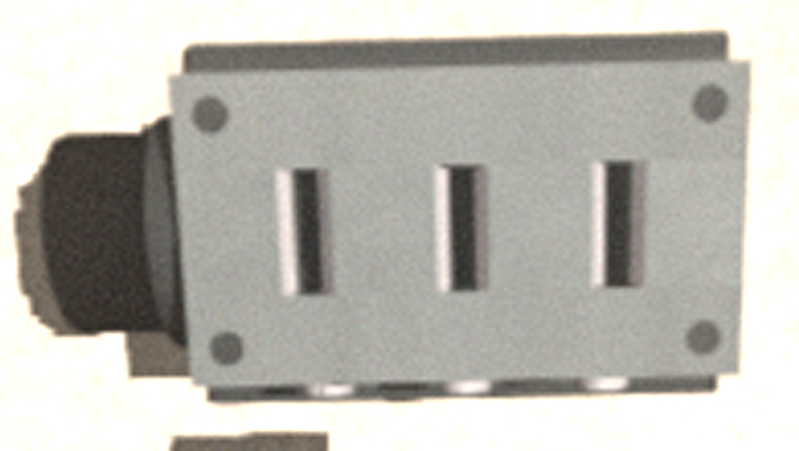

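```bash
cat >> h.py <<'E'
def slots(im,c,roi):
    """mouth of each slot: pixels unlike the flat grey top"""
    x0,y0,x1,y1=roi; g=cv2.cvtColor(im,cv2.COLOR_RGB2GRAY)[y0:y1,x0:x1].astype(float)
    g=cv2.resize(g,None,fx=4,fy=4,interpolation=cv2.INTER_CUBIC); g=cv2.GaussianBlur(g,(0,0),2)
    m=(abs(g-np.median(g))>18).astype(np.uint8)
    m=cv2.morphologyEx(m,cv2.MORPH_CLOSE,np.ones((9,9)))
    out=[]
    for k in cv2.findContours(m,cv2.RETR_EXTERNAL,cv2.CHAIN_APPROX_NONE)[0]:
        if cv2.contourArea(k)<3000: continue
        P=k[:,0]/4-.375+[x0,y0]
        W=np.array([onz(c,p,78)[:2] for p in P]).astype(np.float32)
        r=cv2.minAreaRect(W); out.append(r)
    return sorted(out,key=lambda r:-r[0][1])
E
python3 - <<'E'
from h import *
z=np.load('w1.npz'); im=z['im']; c=(z['K'],z['R'],z['t'])
S=slots(im,c,(236,108,346,162))
for s in S: print(s)
P=np.array([s[0] for s in S]); print(np.diff(P,axis=0), np.linalg.norm(np.diff(P,axis=0),axis=1))
# outline
for uv in [(249.3,136.1),(287.3,135.2),(325.2,134.3)]: print(onz(c,uv,78)[:2])
cor=np.array([(170,76),(748,63),(735,372),(195,384)])/4.1-.378+[175,80]
C=np.array([onz(c,u,78)[:2] for u in cor]); print(C,C.mean(0), np.linalg.norm(C-np.roll(C,1,0),axis=1))
E
```

```text
((513.6367797851562, -139.8289031982422), (28.871145248413086, 12.058918952941895), 1.1458956003189087)
((514.4426879882812, -175.83287048339844), (28.585792541503906, 11.98063850402832), 0.3334257900714874)
((515.3164672851562, -211.7645721435547), (28.607114791870117, 11.67744255065918), 0.9818561673164368)
[[  0.8059082  -36.00396729]
 [  0.8737793  -35.93170166]] [36.01298583 35.94232428]
[ 513.88233067 -140.25235439]
[ 514.67680903 -176.09611182]
[ 515.47011895 -211.7896472 ]
[[ 547.52476402 -111.00224212]
 [ 550.13640737 -239.65767482]
 [ 481.53635243 -240.80444137]
 [ 478.78729222 -112.68669205]] [ 514.49620401 -176.03776259] [ 68.75810789 128.68193752  68.60963935 128.14723962]
```

Emit:
apply_moves([
  [[0,0,-33.2],0,9.18],
  [[0,0,-33.2],0,9.18],
  [[0,0,-33.2],0,9.18],
  [[0,0,-33.2],0,9.18],
  [[0,0,-33.2],0,9.18],
])

```text
time: 1.95
tool_pos: [449.6, 138.1, 200.3]
tcp_rot: [-1.571, 0.0, 3.137]
contact_force: [1.3, 0.3, 0.0]
grip_width: 91.4
```

```bash
python3 -c "
from h import *
go([450,158,200],np.pi)"
```

```text
TCP [449.6 138.1 200.3] yaw 3.1373 shift cm [-0.03  0.03 -1.99] turn -0.004 dist 1.99
```

Emit:
apply_moves([
  [[0,0,-2.0],0,9.18],
  [[0,0,-2.0],0,9.18],
  [[0,0,-2.0],0,9.18],
])

```text
time: 2.33
tool_pos: [449.8, 156.4, 200.3]
tcp_rot: [-1.571, -0.0, 3.135]
contact_force: [0.1, -0.6, -0.2]
grip_width: 91.6
```

```bash
python3 -c "
from h import *
go([450,158,200],np.pi); c=cam('wrist')
im=vision.capture('wrist'); cv2.imwrite('pics/w2.png',im[:,:,::-1]); 
np.savez('w2.npz',im=im,K=c[0],R=c[1],t=c[2])
x,y=[int(v) for v in proj(c,[520,155,80])]; print(x,y)
x0,y0=max(x-70,0),max(y-60,0)
cr=cv2.resize(im[y0:y+60,x0:x+70,::-1],None,fx=5,fy=5,interpolation=cv2.INTER_CUBIC)
print(x0,y0,cr.shape)
cv2.imwrite('pics/w2c.png',cv2.convertScaleAbs(cr,alpha=1.8))"
```

```text
TCP [449.8 156.4 200.3] yaw 3.1352 shift cm [-0.01  0.03 -0.16] turn -0.006 dist 0.16
287 130
217 70 (600, 700, 3)
```

View pics/w2.png

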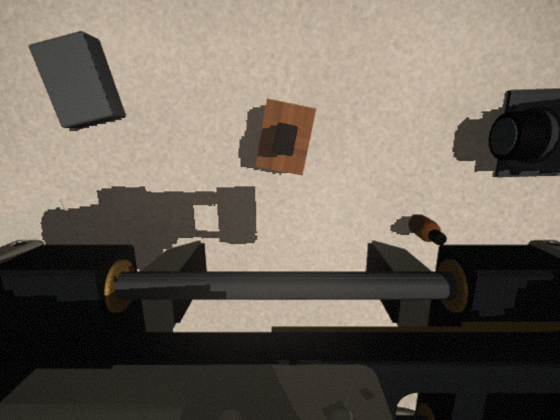

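View pics/w2c.png

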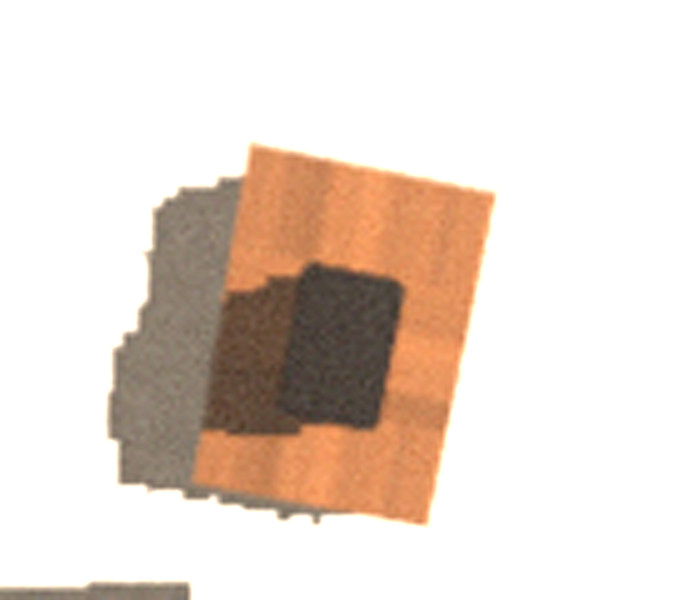

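The stand is centred near (286,137) in the wrist view, with the black handle top near (285,138).

Run:
```python
from h import *
z=np.load('w2.npz'); im=z['im'].astype(float); c=(z['K'],z['R'],z['t'])
x0,y0,x1,y1=252,92,325,182
f=cv2.GaussianBlur(cv2.resize(im[y0:y1,x0:x1],None,fx=4,fy=4,interpolation=cv2.INTER_CUBIC),(0,0),2)
g=f.mean(2); sat=f[:,:,0]-f[:,:,2]
def rect(m,zz):
    k=max(cv2.findContours(m.astype(np.uint8),cv2.RETR_EXTERNAL,cv2.CHAIN_APPROX_NONE)[0],key=cv2.contourArea)
    P=k[:,0]/4-.375+[x0,y0]
    W=np.array([onz(c,p,zz)[:2] for p in P],np.float32); return cv2.minAreaRect(W),P.mean(0)
print("handle",rect((g<42)&(sat<12),106))
print(f[48*4-8,(285-252)*4],f[45*4,(265-252)*4])
m=((sat>14)|((g<42)&(sat<14))).astype(np.uint8)
print("stand",rect(m,56))
cv2.imwrite('pics/m2.png',np.hstack([((g<42)&(sat<12))*255.,m*255.]))
```

```text
handle (((512.3778686523438, 157.63697814941406), (16.528324127197266, 24.435762405395508), 78.27313995361328), array([284.2210452 , 139.25635593]))
[42.98427781 35.66232293 30.38683306] [57.52418371 43.61733067 34.65031992]
stand (((512.1661376953125, 153.8942108154297), (76.91558837890625, 88.67240905761719), 89.63417053222656), array([287.5731383 , 136.80680091]))[ WARN:0@0.447] global loadsave.cpp:1063 imwrite_ Unsupported depth image for selected encoder is fallbacked to CV_8U.
```

View pics/m2.png

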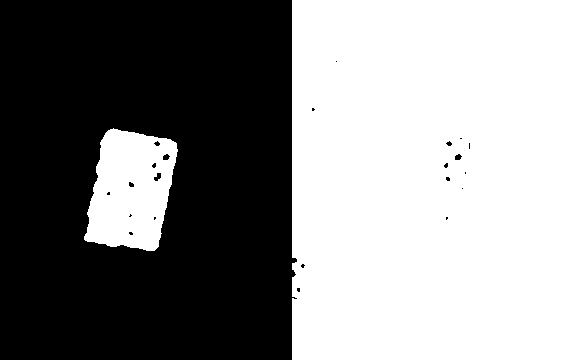

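```bash
python3 -c "
from h import *
c=cam('wrist')
for zz,uv in [(106,(285.1,139.0)),(56,(284.8,136.9))]: print(onz(c,uv,zz))
go([512.3,157.2,140],np.pi-.19)"
```

```text
[512.74566334 156.80332797 106.        ]
[513.52266112 157.19658193  56.        ]
TCP [449.9 156.4 200.3] yaw 3.1348 shift cm [-6.24  6.03 -0.12] turn 0.183 dist 8.68
```

Emit:
apply_moves([
  [[-6.25,3.0,-0.1],0.183,9.18],
  [[-6.25,6.0,-0.1],0.183,9.18],
  [[-6.25,6.0,-0.1],0.183,9.18],
  [[-6.25,6.0,-0.1],0.183,9.18],
])

```text
time: 2.88
tool_pos: [512.6, 156.2, 141.4]
tcp_rot: [-1.571, 0.001, 2.951]
contact_force: [-0.1, -0.2, -0.2]
grip_width: 91.5
```

```bash
python3 -c "
from h import *
go([512.6,157.0,84],np.pi-.19)
im=vision.capture('wrist'); cv2.imwrite('pics/w3.png',im[:,:,::-1])"
```

```text
TCP [512.6 156.2 141.4] yaw 2.9507 shift cm [ 0.02  5.74 -0.07] turn -0.001 dist 5.74
```

View pics/w3.png

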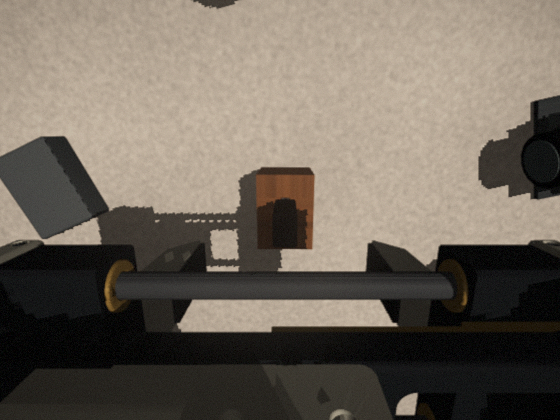

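The stand is square to the image and centred at column 285, between the fingers. I'll descend and grip.

Emit:
apply_moves([
  [[0,3.5,-0.05],0,9.18],
  [[0,5.7,-0.05],0,9.18],
  [[0,5.7,-0.05],0,9.18],
  [[0,5.7,-0.05],0,6.0],
])

```text
time: 3.42
tool_pos: [513.9, 157.2, 86.7]
tcp_rot: [-1.573, 0.005, 2.951]
contact_force: [0.3, -0.0, 0.7]
grip_width: 86.1
```

Emit:
apply_moves([
  [[0,0,0],0,1.0],
  [[0,0,0],0,1.0],
  [[0,0,0],0,1.0],
  [[0,0,0],0,1.0],
  [[0,0,0],0,1.0],
])

```text
time: 4.05
tool_pos: [513.8, 157.2, 86.6]
tcp_rot: [-1.573, 0.004, 2.951]
contact_force: [0.1, -0.6, 1.2]
grip_width: 36.3
```

Emit:
apply_moves([
  [[0,0,0],0,0.5],
  [[0,0,0],0,0.5],
  [[0,0,0],0,0.5],
  [[0,0,0],0,0.5],
  [[0,0,0],0,0.5],
])

```text
time: 4.68
tool_pos: [513.8, 157.2, 86.5]
tcp_rot: [-1.573, 0.004, 2.951]
contact_force: [-0.1, -1.0, -0.4]
grip_width: 17.9
```

```bash
python3 -c "
from h import *
p,R,o=pose(); print(o['time'],o['contact_force'],o['grip_width']);go([512.6,157.0,86])
im=vision.capture('wrist'); cv2.imwrite('pics/w4.png',im[:,:,::-1])"
```

```text
4.675 [-0.08525347 -0.97967889 -0.37564546] 17.888995396495808
TCP [513.8 157.2  86.5] yaw 2.9513 shift cm [0.12 0.05 0.04] turn 0 dist 0.14
```

View pics/w4.png

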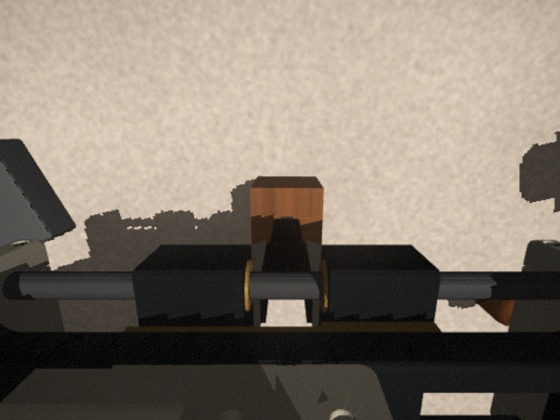

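Emit:
apply_moves([
  [[0,-4,0],0,0.5],
  [[0,-8,0],0,0.5],
  [[0,-10.5,0],0,0.5],
  [[0,-10.5,0],0,0.5],
])

```text
time: 5.22
tool_pos: [514.3, 157.3, 193.2]
tcp_rot: [-1.574, 0.008, 2.951]
contact_force: [-0.2, 0.1, -1.9]
grip_width: 17.2
```

```bash
python3 -c "
from h import *
go([514.9,-140,191],np.pi+.023)"
```

```text
TCP [514.3 157.3 193.2] yaw 2.9514 shift cm [-5.68  0.17 29.19] turn -0.213 dist 29.73
```

Emit:
apply_moves([
  [[-1.0,0,4.0],-0.05,0.5],
  [[-2.0,0,9.5],-0.1,0.5],
  [[-3.0,0,15],-0.15,0.5],
  [[-4.0,0,20.5],-0.213,0.5],
  [[-5.0,0,26],-0.213,0.5],
])

```text
time: 5.85
tool_pos: [513.3, -108.9, 190.9]
tcp_rot: [-1.573, 0.006, -3.118]
contact_force: [1.8, -0.1, -0.7]
grip_width: 18.0
```

```bash
python3 -c "
from h import *
go([514.9,-140,191],np.pi+.023)"
```

```text
TCP [ 513.3 -108.9  190.9] yaw -3.1181 shift cm [-0.09 -0.02  3.12] turn 0.001 dist 3.12
```

Emit:
apply_moves([
  [[-0.1,0,3.1],0,0.5],
  [[-0.1,0,3.1],0,0.5],
  [[-0.1,0,3.1],0,0.5],
  [[-0.1,0,3.1],0,0.5],
])

```text
time: 6.35
tool_pos: [514.9, -138.6, 190.4]
tcp_rot: [-1.574, 0.006, -3.117]
contact_force: [-0.3, 0.3, -0.7]
grip_width: 17.6
```

```bash
python3 -c "
from h import *
go([514.9,-140,191],np.pi+.023)
for n in ['side','wrist']:
  im=vision.capture(n); cv2.imwrite('pics/%s5.png'%n,im[:,:,::-1])
  if n=='side':
    x,y=[int(v) for v in proj(cam(n),[514,-140,110])]; print(x,y)
    cv2.imwrite('pics/s5c.png',cv2.convertScaleAbs(cv2.resize(im[y-60:y+50,x-60:x+60,::-1],None,fx=5,fy=5,interpolation=cv2.INTER_CUBIC),alpha=1.8))
"
```

```text
TCP [ 514.9 -138.6  190.4] yaw -3.1166 shift cm [-0.   -0.06  0.14] turn 0.002 dist 0.15
296 172
```

View pics/s5c.png

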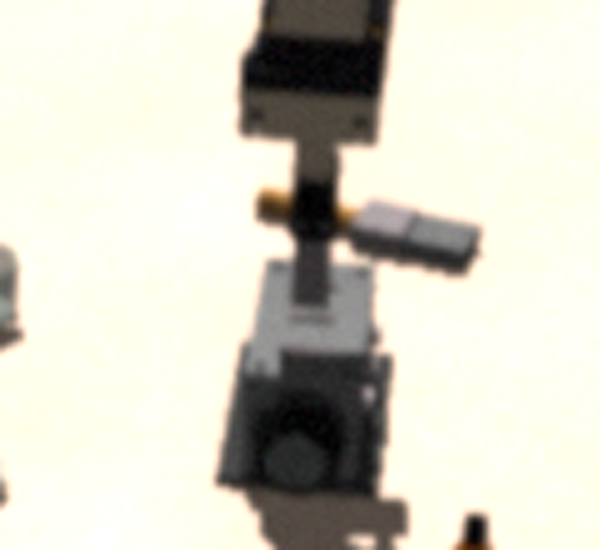

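View pics/wrist5.png

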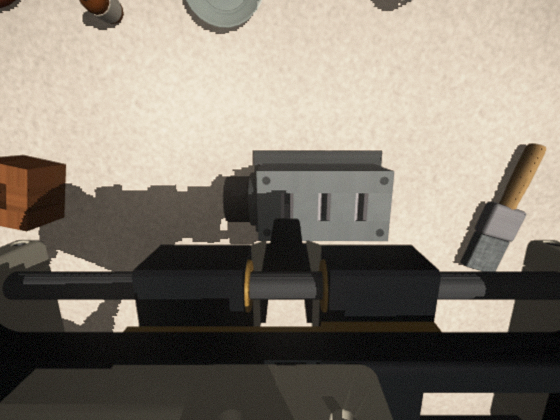

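```bash
python3 -c "
from h import *
c=cam('side')
print(proj(c,[513.8,-139,110]),proj(c,[514.4,-175.8,78]),proj(c,[513.6,-139.8,78]),proj(c,[523.6,-139.8,78]))
im=cv2.imread('pics/side5.png'); g=im.mean(2)
for r in range(163,182): print(r,g[r,284:316].astype(int))
im=cv2.imread('pics/side0.png'); g=im.mean(2)
for r in range(166,188): print(r,g[r,284:316].astype(int))
"
```

```text
[296.96486368 172.70212565] [297.67216886 174.94217659] [296.64525542 181.51802427] [293.33406568 181.21646034]
163 [148 150 151 148 142 129 120 118 119 115  92  48  31  28  28  28  31  56
 100 133 140 136 126 107  98  87  63  58  58  57  51  41]
164 [148 149 149 146 134 104  85  78  83  86  68  40  30  31  30  27  32  53
  89 113 120 118 117 113 112 102  91  94 105 104  95  71]
165 [150 149 147 145 130  93  72  63  65  68  59  36  30  29  29  29  31  47
  72  87  91  92  90  88  83  88  99 118 136 139 129 114]
166 [150 149 147 142 122  90  75  70  71  70  58  35  29  27  28  28  30  46
  66  78  81  80  77  68  64  71  93 124 143 148 145 141]
167 [149 149 147 136 114  89  79  78  77  74  58  37  29  29  29  30  30  43
  65  78  78  77  76  72  67  75  96 128 145 147 148 148]
168 [148 148 148 133 108  86  81  80  81  74  55  34  29  29  29  26  30  42
  62  74  80  77  80  79  77  79  95 127 144 148 147 148]
169 [147 149 146 131 104  85  81  82  79  72  54  34  30  29  28  27  29  39
  56  69  77  81  81  79  79  81  93 121 143 148 149 149]
170 [147 146 144 129  98  82  81  81  81  7
[... 3846 characters left out ...]
  75  99 107 114 130 147]
183 [ 73  67  79  80  80  82  83  85  80  74  72  69  67  68  67  66  66  71
  78  84  85  84  84  83  72  53  58  73  67  73 107 143]
184 [ 70  70  74  70  68  79  84  84  85  82  81  81  81  80  79  78  79  81
  82  85  84  80  82  83  73  50  52  63  50  52  93 141]
185 [ 63  68  72  60  60  73  81  82  84  82  84  85  84  84  82  82  84  84
  86  83  78  72  75  80  71  46  47  52  46  51  90 139]
186 [ 54  56  58  50  52  60  70  73  74  74  76  79  81  80  79  79  80  79
  82  77  71  62  69  77  64  42  39  44  42  52  93 139]
187 [ 44  40  39  36  38  44  47  53  52  53  55  59  60  62  62  63  64  67
  68  67  63  60  65  70  56  36  30  38  42  59 102 141]
```

Emit:
apply_moves([
  [[0,1.2,0.12],0,0.5],
  [[0,2.6,0.12],0,0.5],
  [[0,2.6,0.12],0,0.5],
  [[0,2.6,0.12],0,0.5],
])

```text
time: 6.95
tool_pos: [515.3, -139.9, 164.6]
tcp_rot: [-1.574, 0.006, -3.117]
contact_force: [-0.3, 0.8, -0.7]
grip_width: 17.5
```

```bash
python3 -c "
from h import *
go([514.7,-140,145],np.pi+.023)"
```

```text
TCP [ 515.3 -139.9  164.6] yaw -3.1166 shift cm [0.07 1.96 0.01] turn 0.002 dist 1.96
```

Emit:
apply_moves([
  [[0.06,0.5,0],0,0.5],
  [[0.06,1.0,0],0,0.5],
  [[0.06,1.5,0],0,0.5],
  [[0.06,2.0,0],0,0.5],
  [[0.06,2.0,0],0,0.5],
])

```text
time: 7.58
tool_pos: [514.5, -139.8, 144.1]
tcp_rot: [-1.574, 0.005, -3.117]
contact_force: [0.6, 0.2, -1.5]
grip_width: 17.9
```

The tip is about 14 mm into the slot with no contact force. I'll continue gently.

Emit:
apply_moves([
  [[0,0.2,0],0,0.5],
  [[0,0.4,0],0,0.5],
  [[0,0.6,0],0,0.5],
  [[0,0.6,0],0,0.5],
])

```text
time: 8.07
tool_pos: [514.7, -139.9, 138.4]
tcp_rot: [-1.574, 0.006, -3.117]
contact_force: [-0.6, -0.2, 1.3]
grip_width: 17.2
```

Emit:
apply_moves([
  [[0,0.15,0],0,0.5],
  [[0,0.3,0],0,0.5],
  [[0,0.3,0],0,0.5],
  [[0,0.3,0],0,0.5],
])

```text
time: 8.57
tool_pos: [515.1, -139.9, 135.8]
tcp_rot: [-1.573, 0.007, -3.117]
contact_force: [-1.4, 0.6, 5.0]
grip_width: 17.7
```

Slot 1: the force rises about 1.4 N/mm, which matches a stuck shutter. I'll lift out and move to slot 2.

Emit:
apply_moves([
  [[0,-1.5,0],0,0.5],
  [[0,-3.6,0],0,0.5],
  [[0,-3.8,0],0,0.5],
  [[0,-3.8,2.0],0,0.5],
  [[0,-3.8,3.6],0,0.5],
])

```text
time: 9.2
tool_pos: [515.3, -177.4, 173.0]
tcp_rot: [-1.574, 0.005, -3.117]
contact_force: [0.2, -0.4, -2.1]
grip_width: 17.5
```

Emit:
apply_moves([
  [[0,0,0],0,0.5],
  [[0,0,0],0,0.5],
])

```text
time: 9.45
tool_pos: [515.0, -177.6, 172.3]
tcp_rot: [-1.574, 0.004, -3.118]
contact_force: [0.6, 0.9, -1.3]
grip_width: 17.7
```

```bash
python3 -c "
from h import *
go([515.5,-176,145],np.pi+.023)"
```

```text
TCP [ 515.  -177.6  172.3] yaw -3.1177 shift cm [-0.04  2.73 -0.15] turn 0.001 dist 2.74
```

Emit:
apply_moves([
  [[-0.04,0.4,-0.15],0,0.5],
  [[-0.04,1.0,-0.15],0,0.5],
  [[-0.04,1.0,-0.15],0,0.5],
])

```text
time: 9.82
tool_pos: [515.0, -175.5, 161.6]
tcp_rot: [-1.575, 0.003, -3.117]
contact_force: [-0.3, -0.3, -1.5]
grip_width: 17.3
```

```bash
python3 -c "
from h import *
go([515.5,-176,145],np.pi+.023)"
```

```text
TCP [ 515.  -175.5  161.6] yaw -3.1172 shift cm [-0.04  1.66  0.06] turn 0.001 dist 1.66
```

Emit:
apply_moves([
  [[-0.04,0.5,0.05],0,0.5],
  [[-0.04,1.0,0.05],0,0.5],
  [[-0.04,1.5,0.05],0,0.5],
  [[-0.04,1.8,0.05],0,0.5],
  [[-0.04,1.8,0.05],0,0.5],
])

```text
time: 10.45
tool_pos: [515.4, -175.9, 143.3]
tcp_rot: [-1.575, 0.002, -3.117]
contact_force: [-0.2, 0.1, -0.7]
grip_width: 17.2
```

Emit:
apply_moves([
  [[0,0.2,0],0,0.5],
  [[0,0.4,0],0,0.5],
  [[0,0.6,0],0,0.5],
  [[0,0.6,0],0,0.5],
])

```text
time: 10.95
tool_pos: [515.6, -176.0, 137.7]
tcp_rot: [-1.575, 0.003, -3.117]
contact_force: [-0.2, 1.1, 3.2]
grip_width: 17.3
```

Emit:
apply_moves([
  [[0,0.15,0],0,0.5],
  [[0,0.25,0],0,0.5],
  [[0,0.25,0],0,0.5],
  [[0,0.25,0],0,0.5],
])

```text
time: 11.45
tool_pos: [515.9, -176.1, 135.7]
tcp_rot: [-1.575, 0.004, -3.117]
contact_force: [-1.9, 0.0, 5.6]
grip_width: 17.5
```

Slot 2 gives the same spring rise, so it is stuck too. On to slot 3.

Emit:
apply_moves([
  [[0,-1.5,0],0,0.5],
  [[0,-3.6,0],0,0.5],
  [[0,-3.8,0],0,0.5],
  [[0,-3.8,2.0],0,0.5],
  [[0,-3.8,3.6],0,0.5],
])

```text
time: 12.08
tool_pos: [516.3, -213.6, 172.8]
tcp_rot: [-1.575, 0.003, -3.117]
contact_force: [-0.2, 0.1, -1.2]
grip_width: 18.0
```

Emit:
apply_moves([
  [[0,0,0],0,0.5],
  [[0,0,0],0,0.5],
])

```text
time: 12.32
tool_pos: [515.9, -213.8, 172.1]
tcp_rot: [-1.576, 0.002, -3.118]
contact_force: [-0.3, 0.4, -0.9]
grip_width: 17.6
```

```bash
python3 -c "
from h import *
go([516.3,-212,145],np.pi+.023)"
```

```text
TCP [ 515.9 -213.8  172.1] yaw -3.1184 shift cm [-0.04  2.71 -0.16] turn 0.0 dist 2.72
```

Emit:
apply_moves([
  [[-0.04,0.4,-0.16],0,0.5],
  [[-0.04,1.0,-0.16],0,0.5],
  [[-0.04,1.0,-0.16],0,0.5],
])

```text
time: 12.7
tool_pos: [515.9, -211.6, 161.4]
tcp_rot: [-1.577, 0.001, -3.118]
contact_force: [0.4, -0.4, -0.9]
grip_width: 17.6
```

```bash
python3 -c "
from h import *
go([516.3,-212,145],np.pi+.023)"
```

```text
TCP [ 515.9 -211.6  161.4] yaw -3.1179 shift cm [-0.03  1.64  0.05] turn 0.001 dist 1.64
```

Emit:
apply_moves([
  [[-0.04,0.5,0.05],0,0.5],
  [[-0.04,1.0,0.05],0,0.5],
  [[-0.04,1.5,0.05],0,0.5],
  [[-0.04,1.8,0.05],0,0.5],
  [[-0.04,1.8,0.05],0,0.5],
])

```text
time: 13.32
tool_pos: [516.2, -211.9, 143.1]
tcp_rot: [-1.577, 0.0, -3.118]
contact_force: [0.3, 0.8, -0.3]
grip_width: 17.8
```

Emit:
apply_moves([
  [[0,0.2,0],0,0.5],
  [[0,0.4,0],0,0.5],
  [[0,0.6,0],0,0.5],
  [[0,0.6,0],0,0.5],
])

```text
time: 13.82
tool_pos: [516.1, -211.8, 136.9]
tcp_rot: [-1.577, -0.0, -3.118]
contact_force: [1.1, 0.1, -0.6]
grip_width: 17.6
```

Emit:
apply_moves([
  [[0,0.15,0],0,0.5],
  [[0,0.25,0],0,0.5],
  [[0,0.25,0],0,0.5],
  [[0,0.25,0],0,0.5],
])

```text
time: 14.32
tool_pos: [516.2, -211.8, 134.5]
tcp_rot: [-1.577, -0.0, -3.118]
contact_force: [-0.5, 0.0, -1.1]
grip_width: 17.7
```

Slot 3 gives no resistance at 24 mm depth. I'll continue down towards home (TCP about 108.5).

Emit:
apply_moves([
  [[0,0.5,0],0,0.5],
  [[0,1.0,0],0,0.5],
  [[0,1.5,0],0,0.5],
  [[0,2.0,0],0,0.5],
  [[0,2.2,0],0,0.5],
])

```text
time: 14.95
tool_pos: [516.0, -211.6, 112.0]
tcp_rot: [-1.577, -0.001, -3.118]
contact_force: [0.2, 0.6, -0.6]
grip_width: 17.4
```

Emit:
apply_moves([
  [[0,0.05,0],0,0.5],
  [[0,0.1,0],0,0.5],
  [[0,0.15,0],0,0.5],
  [[0,0.15,0],0,0.5],
])

```text
time: 15.45
tool_pos: [516.0, -211.6, 110.6]
tcp_rot: [-1.577, -0.0, -3.118]
contact_force: [0.3, 0.7, -1.3]
grip_width: 17.6
```

Emit:
apply_moves([
  [[0,0.05,0],0,0.5],
  [[0,0.1,0],0,0.5],
  [[0,0.1,0],0,0.5],
])

```text
time: 15.82
tool_pos: [516.0, -211.6, 109.5]
tcp_rot: [-1.577, -0.001, -3.118]
contact_force: [0.8, 0.0, -0.1]
grip_width: 17.7
```

Emit:
apply_moves([
  [[0,0.04,0],0,0.5],
  [[0,0.08,0],0,0.5],
  [[0,0.08,0],0,0.5],
])

```text
time: 16.2
tool_pos: [516.0, -211.6, 108.7]
tcp_rot: [-1.577, -0.001, -3.118]
contact_force: [-0.9, -0.1, -0.9]
grip_width: 17.7
```

Emit:
apply_moves([
  [[0,0.03,0],0,0.5],
  [[0,0.05,0],0,0.5],
  [[0,0.05,0],0,0.5],
])

```text
time: 16.58
tool_pos: [516.1, -211.6, 108.5]
tcp_rot: [-1.577, -0.0, -3.118]
contact_force: [-1.7, 0.5, 2.4]
grip_width: 17.5
```

```bash
python3 -c "
from h import *
p,R,o=pose(); print(o['contact_force'],p)
im=vision.capture('side'); x,y=[int(v) for v in proj(cam('side'),[514,-200,90])]
cv2.imwrite('pics/s6c.png',cv2.convertScaleAbs(cv2.resize(im[y-50:y+50,x-60:x+60,::-1],None,fx=5,fy=5,interpolation=cv2.INTER_CUBIC),alpha=2.2))
"
```

```text
[-1.66564261  0.54059267  2.42435437] [ 516.07513063 -211.60442505  108.47032756]
```

View pics/s6c.png

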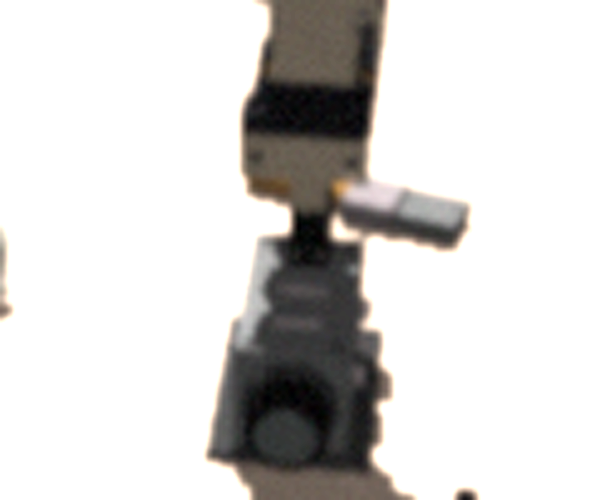

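The handle is home: it sits on the top face and the force rose to about 3 N at the expected height. I'll release.

Emit:
apply_moves([
  [[0,0,0],0,3.0],
  [[0,0,0],0,5.0],
  [[0,0,0],0,5.0],
  [[0,0,0],0,5.0],
  [[0,0,0],0,5.0],
])

```text
time: 17.25
tool_pos: [516.1, -211.6, 108.4]
tcp_rot: [-1.577, -0.0, -3.118]
contact_force: [0.6, -0.6, 0.5]
grip_width: 49.9
```

Emit:
apply_moves([
  [[0,-3,0],0,5.0],
  [[0,-6,0],0,5.0],
  [[0,-10,0],0,5.0],
  [[0,-12,0],0,5.0],
  [[0,-12,0],0,5.0],
])

```text
time: 17.88
tool_pos: [516.8, -212.7, 229.9]
tcp_rot: [-1.575, 0.003, -3.118]
contact_force: [-0.3, -0.1, -0.1]
grip_width: 50.4
```

Emit:
apply_moves([
  [[6,0,0],0,5.0],
  [[6,0,0],0,5.0],
  [[6,0,0],0,5.0],
])

```text
time: 18.25
tool_pos: [456.9, -214.3, 229.2]
tcp_rot: [-1.576, 0.003, -3.118]
contact_force: [0.4, -0.9, 0.1]
grip_width: 49.9
```

```bash
python3 -c "
from h import *
p,R,o=pose(); print(o['time'],o['contact_force'],p)
im=vision.capture('side'); x,y=[int(v) for v in proj(cam('side'),[514,-200,90])]
a=cv2.convertScaleAbs(cv2.resize(im[y-50:y+50,x-60:x+60,::-1],None,fx=5,fy=5,interpolation=cv2.INTER_CUBIC),alpha=2.2)
cv2.imwrite('pics/s7c.png',a)
im=vision.capture('wrist');cv2.imwrite('pics/w7.png',im[:,:,::-1])
im=vision.capture('top');cv2.imwrite('pics/t7.png',im[:,:,::-1])
c=cam('wrist'); print(proj(c,[515.3,-211.8,128]))
"
```

```text
18.25 [ 0.37353096 -0.92649395  0.13560094] [ 456.93790195 -214.27537875  229.21802285]
[285.32138859 145.13647802]
```

View pics/s7c.png

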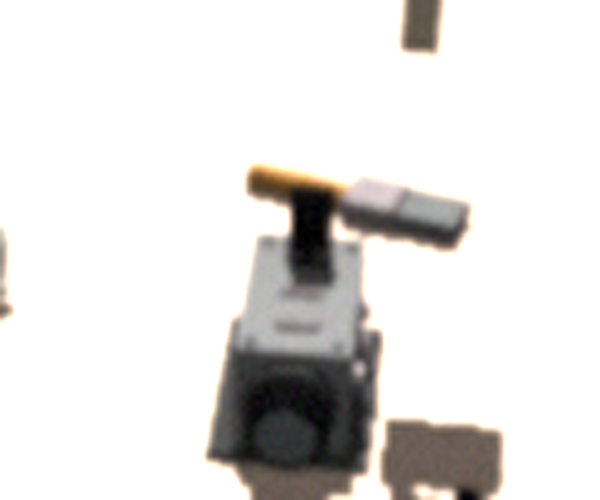

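View pics/w7.png

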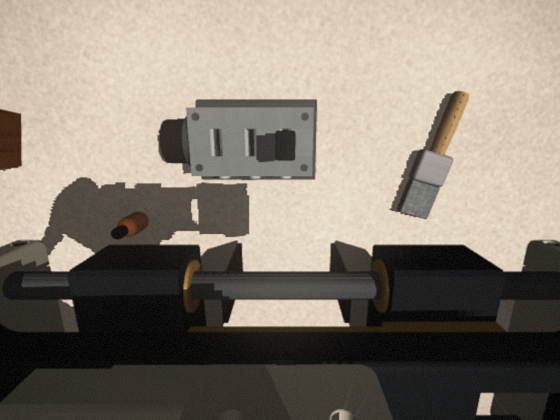

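View pics/t7.png

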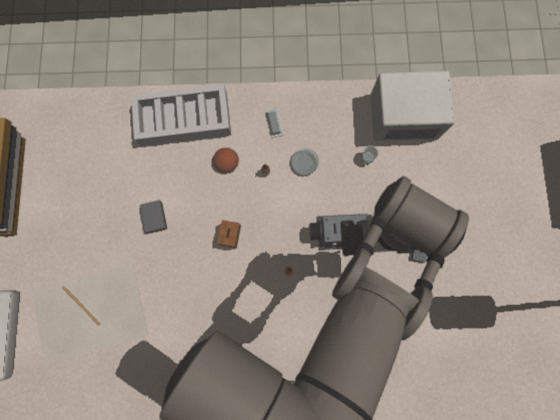

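The handle stands upright in slot 3 at about (285,145) in the wrist view, exactly where it should project. The bystanders sit where they were in the top view, and the arm is clear.

```bash
python3 -c "
from h import *
print(order.close_job())"
```

```text
the job is handed in; nothing more can be done
None
```

The gauge is standing fully home in slot 3, the one farthest from the lens tube, and I handed the job in at about 18.4 s of the 64 s allowed.

- **Slot 1 (next to the lens tube):** stuck. With the tip about 22–23 mm down, the force had risen to about 5–6 N at roughly 1.4 N/mm, matching a stuck shutter.
- **Slot 2 (middle):** stuck, with the same force rise at the same depth.
- **Slot 3:** took the blade with no measurable resistance. It stopped at the expected home height with about 3 N as the handle met the top face, and I released it there.

**Last checks:**
- **Gauge:** in the side and wrist pictures it stands upright, with its handle on the housing top. In the wrist picture the handle is at the pixel predicted for slot 3.
- **Bystanders:** those the arm does not hide in the top picture look unmoved. The arm covers part of the brush there, but it shows in the wrist and side views and looks unmoved.
- **Arm:** clear of everything, with no contact force beyond the roughly 1 N sensor noise.

No check failed or disagreed. I judged the depth from the tool height and the pictures, since the blade tip can't be seen inside the slot.

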